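Pin the bracket and hold the weld clamp down

ROBOT

A 6-joint arm with a two-finger parallel gripper is mounted at the origin on the work surface. World frame = base frame: x ahead of the robot, y to its left, z up, the work surface at z = 0. Lengths are in m, angles in rad, forces in N, time in s.
With the tool pointing down it reaches from about 0.35 to 0.85 m from the base axis. Payload 8.1 kg.
Tool frame: the origin (TCP) lies at the very end of the fingers, on their centre line; the grasp point (between the pads) lies 19 mm behind it; z points along the fingers, y is the direction in which the jaws open and shut (so a half turn about z gives the same grasp; the last joint's range is limited). The gripper opens to 93 mm and grips with 3 to 60 N. Pads are 15 mm wide; open, the fingers measure 128 mm over their backs; the gripper's body (75 mm by 188 mm) begins 65 mm behind the grasp point.
Start: joints at [1.192, 0.13, 1.488, -0, 1.523, -0.085], TCP at [0.174, 0.574, 0.182] pointing down, gripper open.
Joint ranges: [-2.96, 2.96], [-0.89, 2.26], [0.02, 2.5], [-1.34, 4.48], [0, 2.73], [-2.66, 2.66]. Speed limits (rad/s): [2.39, 2.39, 2.79, 3.14, 3.14, 3.14].

INTERFACE

Orientations are given as a rotation vector (axis times angle).
In Python, from plant import * gives the robot as it stands.
- The arm moves only by the tool apply_moves, never from a script. Its argument "commands" is one flat list of numbers, 7 for each row, row after row: the shift along the world's x, y, z in cm, then the turn, a rotation vector about the world's x, y, z in rad, then the finger opening in cm, from 0 to 9.3. A call has 1 to 8 rows; each row shifts and turns the pose as measured when the row begins; what a row does not reach is not made up. A row lasts 1/8 s, in which the tool goes at most 62.5 mm and 10.7 degrees, less where a joint would pass 70% of its speed; a pose out of reach is approached as far as the arm can. A call with a gripper value outside its range is refused whole. The fingers move at their own pace and stop on an object; "squeeze" is the grip in N (left out, the last holds). Time passes only in rows, so rows that do not move let the fingers close. It gives the time, the measured TCP pose, the force and the opening at its end, in the units of the state.
- read_state(): the state, without advancing time (a new reading comes with each control period).
- read_camera(name): name is "side" or "top"; returns (picture, depth): 480x640x3 uint8, blue, green, red; 480x640 float32, m along the optical axis (not along the pixel's ray), 0 where there is no reading.
- camera_model(name): a dict with "intrinsics" (3x3 intrinsics, pixels), "dist_coeffs" ([k1, k2, p1, p2, k3] as OpenCV has them; the pictures are not rectified), "R" (3x3) and "t" (3): a world point X has camera coordinates R X + t. Camera axes: x right, y down, z forward; pixel columns grow to the right and rows downward; lengths in m; the calibration is good to about 2 mm. A picture is of the moment at which its call begins. camera_model takes no time and is no camera call.
- close_job(): hands the job in, once; it reports no verdict.
Trained networks look in the newest picture that a camera, given by its name, has taken for a name from the list of things; names that differ only in an ending like _2 or _b are one class to them, and where a whole thing is asked for, a point or a joint stands for the part that bears it (a point fixed in the world has none). Each returns a list of dicts, best first, with "conf" (0 to 1); they miss things now and then, are a little off and sometimes report something else, mostly with a low value. They report only what shows in the picture. A call takes as long as a camera call.
- find_in(query, camera): "point" ([x, y, z] in m, in the coordinates of the camera as it stood for that picture, good to about 4 mm: the middle of the surface that is visible of it).
- cut_out(query, camera): "mask" (480x640 bool, what is visible of it).
- spot_point(query, camera): "point" ([x, y, z] in m, in the coordinates of the camera as it stood for that picture, good to about 4 mm: a listed point, or the origin of a listed thing).
The state is a dict: "t": time; "q": joint angles; "dq": joint speeds; "joint_torque": joint torques, N m; "tool_pos": TCP position; "orientation": TCP orientation; "force": force on the tool from outside, world axes, zero at the start; "wrist_torque": the same for the moment, N m; "opening": finger opening in m.
Only numpy, scipy, OpenCV 4.12 (cv2) and the standard library are available. Lean on these libraries where they do the work, as an engineer would, in place of code of your own. Each camera call takes 0.05 s, during which the arm holds its last target. There are 200 camera calls.

TASK

Take the retaining pin out of the rack and push it all the way down through the bracket's hole into the fixture base, until its collar sits on the bracket, and let go of it. Then press the crossbar of the spring-return clamp lever down with the fingers, past its first two clicks to the third and last one at the bottom of its travel, so that the rubber foot clamps the bracket, and finish while still holding it down against its spring. Leave the bolts, the hammer and the wire brush alone.

Things in the scene. Friction and masses are not known exactly. Their poses are not given: they have to be found in the camera images.
- pin: Retaining pin, loose steel, 73 mm tall, upright in a rack hole. Origin: centre of its lower end; z up along it. Shank 12 mm dia, 32 mm long, lowest 5 mm tapered; collar 26 mm dia from 32 to 37 mm above the origin; dark round grip 16 mm dia from 37 to 73 mm: grip it there, from above. 60 to 130 g. Origin 2 mm above the table in the rack, 6 mm when seated in the fixture.
- rack: Grey plastic block 150 x 50 mm, 34 mm high, fixed, origin at the centre of its underside. Three through holes 14 mm wide in a row along its x axis, at x = -50, 0 and 50 mm. The pin stands in any one of them, the two bolts in the others.
- bolt_a: Hex bolt hanging in a rack hole, shank 12 mm, head about 21 mm across and only 8 mm high (no collar, no grip). Origin at its lower end. Leave it.
- bolt_b: A second bolt like the first. Leave it.
- fixture: Steel welding fixture, fixed to the table: base 210 mm (its x, from -50 to +160 mm) by 250 mm (its y, -125 to 125 mm), 30 mm thick. Origin on the table under the centre of the bracket's nest. The pin hole is at x = 0, y = -70 mm; the clamp lever works in the plane y = +70 mm and its crossbar is on the -x side.
- fixture_hole (a point): Centre of the mouth of the base's pin hole, at the base's top face, 30 mm above the table. The hole is vertical, 14 mm in diameter and goes through to the table.
- bracket: The workpiece: loose aluminium-coloured plate 70 mm (x) by 200 mm (y), 8 mm thick, about 0.85 kg, lying between low rails on the base with its hole over the base's hole (within about 1 mm). Origin at the centre of its underside. An upright rib, 60 mm along x, 8 mm thick, 36 mm high, stands on it at y = +12 mm.
- bracket_hole (a point): Centre of the bracket's 14 mm through hole at its top face, 38 mm above the table: the pin enters here from above.
- lever (a joint): Clamp lever angle in rad: 0 raised (rest), 0.60 level at the third click, 0.66 hard stop. Clicks (notches) at 0.2, 0.4, 0.6; leaving each notch is stiff, then it snaps over a tooth at 0.1, 0.3, 0.5. A spring returns it to 0 from any click when let go. Pressing down on the crossbar takes about 6 to 18 N, rising and falling on the way.
- lever_hinge (a point): The lever's hinge axis (parallel to the fixture's y axis), at x = 65 mm, y = 70 mm of the fixture, 85 mm above the table. The crossbar's centre swings about it at a radius of 150 mm: raised, it is 124 mm towards the fixture's -x side and 85 mm above the axis; at the third click 150 mm away and level with it.
- lever_bar: Black round crossbar (a stiffly turning grip sleeve) on the end of the lever, 22 mm in diameter and 70 mm long, parallel to the fixture's y axis. Origin at its centre (11 mm below its top). About 170 mm above the table when raised, 85 mm at the third click. Press it here from above.
- foot: Sprung rubber foot of 24 mm diameter under the middle of the lever, 65 mm from the hinge. Origin at the centre of its underside. It meets the bracket at a lever angle of about 0.55 and gives by about 3 mm (about 4 N) at the third click.
- hammer: Hammer lying to the left (+y) of the fixture. Leave it.
- brush: Wire brush lying to the right (-y) of the rack. Leave it.

How it is judged:
By the outcome, as a careful person would: the job done as asked, in the order asked, and still so for the second after the job is handed in, while the arm keeps its last pose, push and grip.
It also fails if it takes over 54 s, if anything falls off the work surface, if the arm or the gripper's body presses on something with over 40 N, if the wrist force passes 120 N, or if a joint passes its speed limit or range.

## Working session

There is one attempt and no reset: what is moved stays moved. The work goes in short steps, Python scripts to look and compute and a tool call to move; the robot and the scene stay as the last step left them, time stands still between calls to the robot, and variables do not carry over. Pictures are saved under pics/ and viewed, about 8 in all and at most 12, crops included, and the job is handed in when it is done.

Besides the shell and the picture viewer there is one more tool, called after "Call:" as a command line: name --argument value ..., lists and objects as JSON in quotes. apply_moves: Moves the arm, as the interface text tells. Its arguments: {"type":"object","properties":{"commands":{"type":"array"},"squeeze":{"type":"number"}},"required":["commands"]}

```bash
mkdir -p pics; cat > h.py <<'E'
from plant import *
import numpy as np, cv2
def w(p,cam):
    m=camera_model(cam); return np.array(m["R"]).T@(np.array(p)-np.array(m["t"]))
def cloud(d,cam,mask=None):
    m=camera_model(cam); v,u=np.nonzero((d>0)&(mask if mask is not None else True))
    z=d[v,u]; n=cv2.undistortPoints(np.stack([u,v],1).astype(float)[:,None],np.array(m["intrinsics"]),np.array(m["dist_coeffs"],float))[:,0]
    P=np.c_[n*z[:,None],z]; return (P-np.array(m["t"]))@np.array(m["R"]),u,v
E
python3 - <<'E'
from h import *
for c in ("side","top"):
    im,d=read_camera(c); cv2.imwrite(f"pics/{c}0.png",im); np.save(f"{c}0.npy",d)
    for q in ("pin","bolt_a","rack","fixture","fixture_hole","bracket_hole","lever_bar","lever_hinge","bracket","hammer","brush"):
        print(c,q,[(round(r["conf"],2),w(r["point"],c).round(4).tolist()) for r in spot_point(q,c)[:3]])
print(read_state())
E
```

```text
side pin [(0.63, [0.4541, -0.2567, 0.0053])]
side bolt_a [(0.56, [0.601, -0.0095, 0.0281]), (0.5, [0.5051, -0.2749, -0.0018]), (0.39, [0.5543, -0.2849, 0.0015])]
side rack [(0.88, [0.5003, -0.2729, -0.001])]
side fixture [(0.69, [0.5998, -0.0132, -0.0004]), (0.62, [0.4524, -0.2588, 0.0065])]
side fixture_hole [(0.71, [0.6193, -0.0821, 0.032])]
side bracket_hole [(0.83, [0.6184, -0.0816, 0.0374])]
side lever_bar [(0.53, [0.5266, 0.0435, 0.1729]), (0.51, [0.6001, -0.0151, -0.0047])]
side lever_hinge [(0.85, [0.6467, 0.0704, 0.0878])]
side bracket [(0.81, [0.5991, -0.0118, 0.0299])]
side hammer [(0.57, [0.5853, 0.4339, 0.0026])]
side brush [(0.63, [0.5379, -0.4695, -0.0005]), (0.39, [0.5694, 0.0526, 0.0805]), (0.3, [0.6, -0.0113, 0.0302])]
top pin [(0.54, [0.4544, -0.2542, 0.0033])]
top bolt_a [(0.53, [0.5029, -0.2727, 0.0041]), (0.37, [0.5517, -0.284, 0.0012])]
top rack [(0.74, [0.5041, -0.2691, -0.0046]), (0.54, [0.5502, -0.2858, 0.0008])]
top fixture [(0.93, [0.5971, -0.0109, 0.0004])]
top fixture_hole [(0.77, [0.6168, -0.0795, 0.0331])]
top bracket_hole [(0.71, [0.6192, -0.0755, 0.0
[... 258 characters left out ...]
385, -0.4639, 0.0001])]
{'t': 1.2, 'q': array([ 1.19163151e+00,  1.30400965e-01,  1.48818049e+00,  2.72362738e-05,
        1.52299470e+00, -8.54065894e-02]), 'dq': array([-1.08603312e-03,  1.93372589e-03, -7.20564130e-05, -7.87910291e-04,
        8.53175853e-04,  5.01193276e-04]), 'joint_torque': array([ 2.24295320e-03, -5.59781778e+01, -4.92046630e+01,  7.69251259e-02,
        2.31015624e-02, -4.75266597e-05]), 'tool_pos': array([0.17370873, 0.57432174, 0.18214537]), 'orientation': array([-4.59775716e-01, -3.10774327e+00, -3.50663138e-05]), 'force': array([ 0.19848967,  0.62884196, -0.06438729]), 'wrist_torque': array([ 0.03227457, -0.02167895,  0.01369923]), 'opening': 0.09324198103935173}
```

View pics/top0.png

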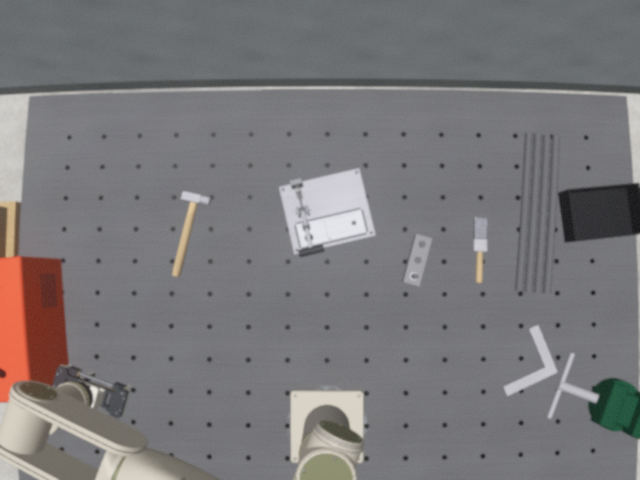

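View pics/side0.png

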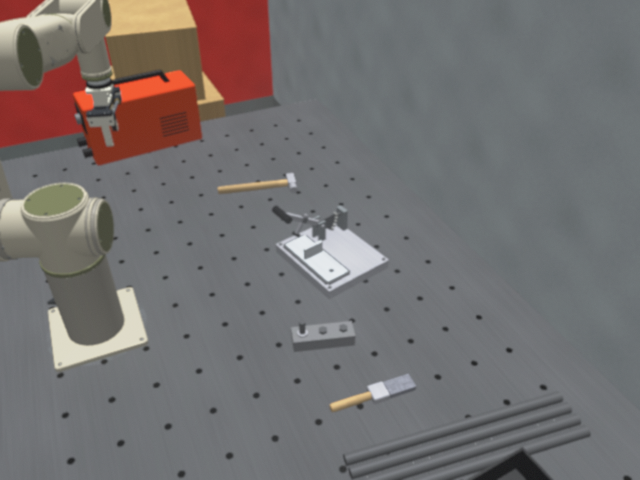

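The top view shows the fixture around (327,212), with the bracket hole at (354,222) and the lever bar at (312,251). The rack is at (418,260), with the pin in the near hole at about (414,277). The side view shows the pin at (302,328) and the bracket hole at (332,270). I'll refine these with averaging and blob centroids.

```bash
python3 - <<'E'
from h import *
from scipy.optimize import least_squares
acc={}
for k in range(4):
  for c in ("side","top"):
    read_camera(c)
    for q in ("pin","rack","bracket_hole","lever_bar","lever_hinge","fixture"):
        for r in spot_point(q,c)[:2]:
            acc.setdefault((q,c),[]).append(w(r["point"],c))
med={}
for k,v in acc.items():
    v=np.array(v); m=np.median(v,0); g=v[np.linalg.norm(v-m,axis=1)<.02]; med[k]=g.mean(0); print(k,len(g),g.mean(0).round(4),g.std(0).round(4))
def ray(u,v,c,z):
    m=camera_model(c); n=cv2.undistortPoints(np.array([[[u,v]]],float),np.array(m["intrinsics"]),np.array(m["dist_coeffs"],float))[0,0]
    R=np.array(m["R"]); C=-R.T@np.array(m["t"]); d=R.T@np.r_[n,1]; return C+d*(z-C[2])/d[2]
for c,u,v in (("top",354,222),("side",332,270)):
    im=cv2.imread(f"pics/{c}0.png",0).astype(float); p=im[v-5:v+6,u-5:u+6]; print(c); print(p.astype(int))
    wt=np.clip(np.median(p)-12-p,0,None); yy,xx=np.mgrid[v-5:v+6,u-5:u+6]; wt[np.hypot(xx-u,yy-v)>4]=0
    cu,cv_=(wt*xx).sum()/wt.sum(),(wt*yy).sum()/wt.sum(); print(cu,cv_,ray(cu,cv_,c,.036).round(4))
d={'top':np.load('top0.npy'),'side':np.load('side0.npy')}
for c in d:
    P,u,v=cloud(d[c],c)
    s=(np.hypot(P[:,0]-.455,P[:,1]+.257)<.02)&(P[:,2]>.05); print(c,'pin grip cloud',s.sum(),P[s].mean(0).round(4),P[s][:,2].max().round(4))
    s=(np.hypot(P[:,0]-.525,P[:,1]-.045)<.06)&(P[:,2]>.15); print(c,'bar',s.sum(),P[s].mean(0).round(4),P[s][:,2].max().round(4))
for c in('top','side'):
    im=cv2.imread(f"pics/{c}0.png"); 
    cu,cv_=(380,240) if c=='top' else (320,280)
    cv2.imwrite(f"pics/{c}c.png",cv2.resize(im[cv_-70:cv_+80,cu-110:cu+90],None,fx=4,fy=4,interpolation=cv2.INTER_CUBIC))
E
```

```text
('pin', 'side') 4 [ 0.4556 -0.2579  0.004 ] [0.0003 0.0006 0.0016]
('rack', 'side') 4 [ 0.5017 -0.2743 -0.0018] [0.0004 0.001  0.0013]
('bracket_hole', 'side') 4 [ 0.6175 -0.0827  0.0352] [0.0003 0.0008 0.0004]
('lever_bar', 'side') 4 [0.5266 0.0438 0.1711] [0.0011 0.0009 0.002 ]
('lever_hinge', 'side') 4 [0.6487 0.0695 0.0848] [0.0016 0.0016 0.0011]
('fixture', 'side') 4 [ 0.5989 -0.0145 -0.0021] [0.0011 0.0011 0.0015]
('pin', 'top') 4 [ 0.4555 -0.2569  0.0045] [0.0019 0.0003 0.0004]
('rack', 'top') 4 [ 0.5043 -0.2723 -0.0019] [0.0017 0.0013 0.0016]
('bracket_hole', 'top') 5 [ 0.6198 -0.0767  0.0349] [0.0013 0.0031 0.0024]
('lever_bar', 'top') 4 [0.5254 0.0456 0.1719] [0.0016 0.0012 0.0013]
('lever_hinge', 'top') 4 [0.6459 0.0714 0.089 ] [0.0004 0.0015 0.0011]
('fixture', 'top') 4 [ 0.5993 -0.0126 -0.0012] [0.0011 0.0019 0.0014]
top
[[229 229 229 229 229 230 229 230 229 229 229]
 [230 229 229 228 227 227 228 228 229 229 229]
 [228 228 227 223 221 221 224 227 229 229 229]
 [228 226 221 211 202 203 211 222 227 230 229]
 [227 222 210 189 171 172 191 213 225 229 230]
 [227 222 201 168 1
[... 409 characters left out ...]
233 233 232 232]
 [233 232 231 228 228 229 232 232 233 233 233]
 [233 229 222 214 212 216 223 229 232 234 233]
 [230 222 198 171 162 172 199 222 231 233 234]
 [229 216 179 145 134 146 180 217 230 233 233]
 [230 221 197 168 157 170 200 222 231 233 234]
 [232 229 221 211 204 214 225 231 233 233 233]
 [232 232 230 228 227 229 233 234 234 233 234]
 [231 232 231 232 232 232 234 234 234 234 234]
 [231 231 232 232 232 233 233 234 234 233 229]]
330.97172236503854 270.04627249357327 [ 0.6176 -0.0787  0.036 ]
top pin grip cloud 31 [ 0.4564 -0.2556  0.0717] 0.0835
top bar 257 [0.5317 0.0457 0.1748] 0.1857
side pin grip cloud 76 [ 0.4555 -0.263   0.0665] 0.0794
side bar 207 [0.5289 0.0353 0.1734] 0.1856
```

View pics/sidec.png

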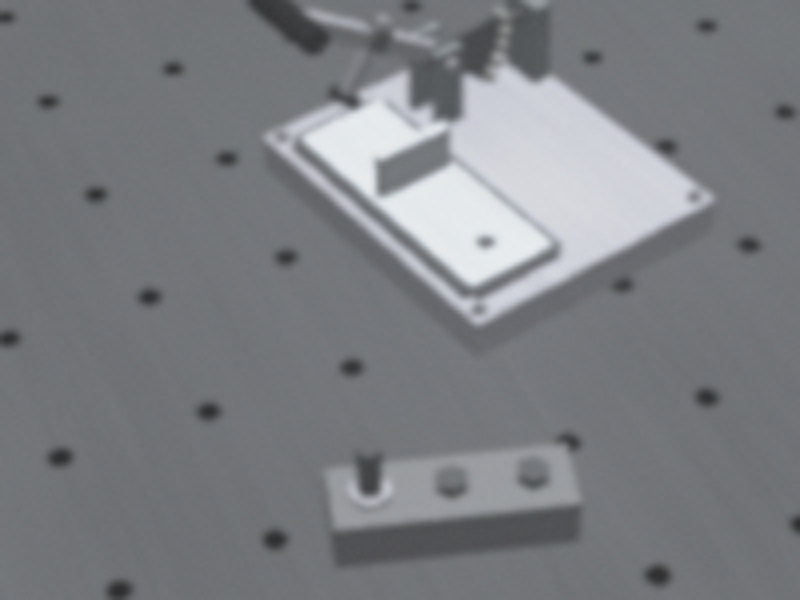

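The zoomed side view shows the pin's grip standing in the rack hole nearest the robot (crop 370,470), with flat bolt heads in the other two holes. The bracket hole is at crop (486,242). Now moving towards the rack.

Call:
apply_moves --commands '[3.1,-4.1,2,0,0,0,5,3.1,-4.1,2,0,0,0,5,3.1,-4.1,2,0,0,0,5,3.1,-4.1,2,0,0,0,5,3.1,-4.1,2,0,0,0,5,3.1,-4.1,1,0,0,0,5,3.1,-4.1,0,0,0,0,5,3.1,-4.1,0,0,0,0,5]' --squeeze 30

```text
t: 5.0
tool_pos: [0.4255, 0.2373, 0.2956]
orientation: [0.448, 3.106, 0.0]
force: [0.4, 0.2, 0.5]
opening: 0.05
```

Call:
apply_moves --commands '[0.4,-6.2,0,0,0,0,5,0.4,-6.2,0,0,0,0,5,0.4,-6.2,0,0,0,0,5,0.4,-6.2,0,0,0,0,5,0.4,-6.2,0,0,0,0,5,0.4,-6.2,0,0,0,0,5,0.4,-6.2,0,0,0,0,5,0.2,-5,0,0,0,0,5]'

```text
t: 6.0
tool_pos: [0.4549, -0.2524, 0.2967]
orientation: [0.448, 3.1, -0.001]
force: [0.4, 0.2, 0.8]
opening: 0.0499
```

Call:
apply_moves --commands '[0,-0.5,-5.5,0,0,0,5,0,0,-5.5,0,0,0,5,0,0,-5.5,0,0,0,5,0,0,-3,0,0,0,5,0,0,0,0,0,0,5]'

```text
t: 6.62
tool_pos: [0.4532, -0.2624, 0.0973]
orientation: [0.459, 3.096, -0.004]
force: [0.2, 0.1, -0.0]
opening: 0.0496
```

```bash
python3 - <<'E'
from h import *
print(read_state()["tool_pos"],read_state()["orientation"])
for c,cu,cv_ in (("top",418,265),("side",310,300)):
    im,d=read_camera(c); cv2.imwrite(f"pics/{c}1.png",cv2.resize(im[cv_-50:cv_+50,cu-66:cu+66],None,fx=3,fy=5.9*.51,interpolation=cv2.INTER_CUBIC))
    for q in("pin",): print(c,[(r["conf"],w(r["point"],c).round(4)) for r in spot_point(q,c)[:2]])
a,b=(cv2.imread(f"pics/{c}1.png") for c in("top","side")); cv2.imwrite("pics/both1.png",np.hstack([a,b]))
E
```

```text
[ 0.45317149 -0.26240567  0.0972524 ] [ 0.45883902  3.0962536  -0.00376791]
top []
side [(0.61, array([ 0.6006, -0.0127,  0.029 ])), (0.6, array([ 0.4579, -0.2594,  0.0056]))]
```

View pics/both1.png

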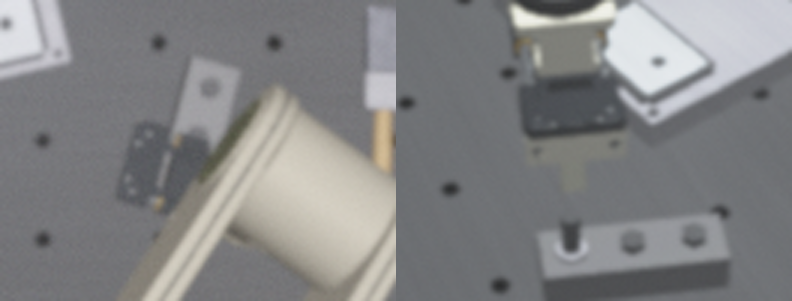

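In the side crop, the finger (573,180) sits directly above the pin (571,235), so it's aligned along the rack. I'll make a small correction, descend and grip.

Call:
apply_moves --commands '[0.24,0.5,0,0,0,0,5,0,0,-2,0,0,0,5,0,0,-2,0,0,0,5,0,0,0,0,0,0,5]'

```text
t: 7.32
tool_pos: [0.4638, -0.2613, 0.0687]
orientation: [0.455, 3.078, -0.018]
force: [-0.2, 0.6, 0.6]
opening: 0.0498
```

```bash
cat >> h.py <<'E'
from scipy.spatial.transform import Rotation as Ro
def corr(target,yaw):
    s=read_state(); R=Ro.from_rotvec(s["orientation"]); y=np.array([np.cos(yaw),np.sin(yaw),0]); z=np.array([0,0,-1.])
    D=min((Ro.from_matrix(np.c_[np.cross(k*y,z),k*y,z])*R.inv() for k in(1,-1)),key=lambda r:r.magnitude())
    print("t",s["t"],"pos",s["tool_pos"].round(4),"shift cm",((np.array(target)-s["tool_pos"])*100).round(2),"turn",D.as_rotvec().round(3),"F",s["force"].round(1),"q",s["q"].round(2),"dq",np.abs(s["dq"]).max().round(3),"op",s["opening"])
E
python3 -c "
from h import *
corr((.4556,-.2575,.045),np.radians(72.5))"
```

```text
t 7.325 pos [ 0.4638 -0.2613  0.0687] shift cm [-0.82  0.38 -2.37] turn [ 0.016  0.028 -0.012] F [-0.2  0.6  0.6] q [-0.61 -0.    1.84  0.    1.27 -1.89] dq 0.038 op 0.04977305082656711
```

Call:
apply_moves --commands '[-0.8,0.4,0,0.016,0.028,-0.012,5,0,0,0,0,0,0,5]'

```text
t: 7.58
tool_pos: [0.4567, -0.2577, 0.0715]
orientation: [0.479, 3.104, -0.001]
force: [0.1, 0.5, -0.2]
opening: 0.0501
```

```bash
python3 -c "
from h import *
corr((.4556,-.2575,.045),np.radians(72.5))"
```

```text
t 7.575 pos [ 0.4567 -0.2577  0.0715] shift cm [-0.11  0.02 -2.65] turn [0.001 0.001 0.001] F [ 0.1  0.5 -0.2] q [-0.61  0.01  1.82 -0.    1.31 -1.88] dq 0.012 op 0.05012168458385612
```

Call:
apply_moves --commands '[-0.1,0,-1,0,0,0,5,-0.1,0,-1,0,0,0,5,0,0,-0.6,0,0,0,5,0,0,0,0,0,0,5]'

```text
t: 8.07
tool_pos: [0.4548, -0.2579, 0.0441]
orientation: [0.479, 3.103, -0.001]
force: [0.6, -1.0, -0.3]
opening: 0.0499
```

```bash
python3 -c "
from h import *
corr((.4556,-.2575,.045),np.radians(72.5))"
```

```text
t 8.075 pos [ 0.4548 -0.2579  0.0441] shift cm [0.08 0.04 0.09] turn [0.001 0.001 0.001] F [ 0.6 -1.  -0.3] q [-0.61  0.03  1.85 -0.    1.26 -1.88] dq 0.004 op 0.04992188167967854
```

Good. Closing on the pin.

Call:
apply_moves --commands '[0.08,0,0,0,0,0,3,0,0,0,0,0,0,1,0,0,0,0,0,0,0,0,0,0,0,0,0,0,0,0,0,0,0,0,0,0,0,0,0,0,0,0]' --squeeze 35

```text
t: 8.82
tool_pos: [0.4562, -0.2582, 0.0449]
orientation: [0.479, 3.102, -0.002]
force: [0.1, -0.5, -0.0]
opening: 0.0005
```

```bash
python3 - <<'E'
from h import *
for c,cu,cv_ in (("top",418,265),("side",310,315)):
    im,d=read_camera(c); np.save(c+"2.npy",d); cv2.imwrite(f"pics/{c}2.png",cv2.resize(im[cv_-50:cv_+50,cu-66:cu+66],None,fx=3,fy=3,interpolation=cv2.INTER_CUBIC))
    for q in("pin",): print(c,[(r["conf"],w(r["point"],c).round(4)) for r in spot_point(q,c)[:2]])
a,b=(cv2.imread(f"pics/{c}2.png") for c in("top","side")); cv2.imwrite("pics/both2.png",np.hstack([a,b]))
E
```

```text
top []
side [(0.64, array([ 0.4578, -0.2563,  0.0058]))]
```

View pics/both2.png

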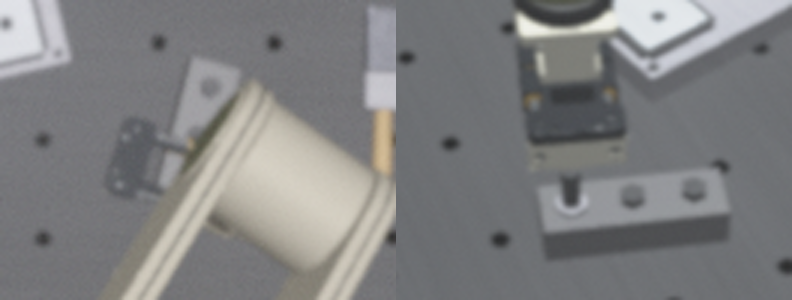

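The pin hasn't moved and the fingers closed on nothing, so they seem to be off along the line of sight. I'll check where the fingers really are using the depth.

```bash
python3 - <<'E'
from h import *
s=read_state(); T=s["tool_pos"]; R=Ro.from_rotvec(s["orientation"]).as_matrix(); print(R.round(3).tolist())
for c in("top","side"):
    P,u,v=cloud(np.load(c+"2.npy"),c); L=(P-T)@R   # tool frame
    for z0 in np.arange(-.30,.02,.02):
        k=(L[:,2]>=z0)&(L[:,2]<z0+.02)&(np.hypot(P[:,0]-T[0],P[:,1]-T[1])<.13)
        if k.sum()>3: print(c,"toolz %.2f"%z0,k.sum(),"x",np.percentile(L[k,0],[2,50,98]).round(3),"y",np.percentile(L[k,1],[2,50,98]).round(3), "px",np.median(u[k]),np.median(v[k]))
    k=(P[:,2]>.045)&(P[:,2]<.125)&(np.hypot(P[:,0]-T[0],P[:,1]-T[1])<.1); print(np.c_[P[k],u[k],v[k]][::4].round(3))
E
```

```text
[[-0.953, 0.301, 0.002], [0.301, 0.953, -0.002], [-0.003, -0.001, -1.0]]
top toolz -0.30 8 x [0.034 0.037 0.041] y [0.002 0.018 0.024] px 423.5 289.5
top toolz -0.28 6 x [0.036 0.039 0.041] y [0.006 0.015 0.021] px 422.5 290.0
top toolz -0.26 13 x [0.037 0.041 0.043] y [-0.009  0.008  0.018] px 423.0 292.0
top toolz -0.18 320 x [-0.033  0.001  0.033] y [0.044 0.079 0.096] px 396.0 267.0
top toolz -0.16 65 x [-0.035 -0.015  0.034] y [0.03  0.072 0.096] px 398.0 263.0
top toolz -0.14 44 x [-0.03   0.006  0.032] y [0.03  0.05  0.067] px 404.0 273.5
top toolz -0.02 8 x [-0.108 -0.098 -0.056] y [-0.005  0.005  0.01 ] px 421.5 244.5
top toolz 0.00 425 x [-0.124 -0.085  0.003] y [-0.018  0.013  0.029] px 417.0 248.0
[[ 5.51e-01 -2.84e-01  4.50e-02  4.22e+02  2.44e+02]
 [ 5.06e-01 -2.67e-01  4.90e-02  4.17e+02  2.59e+02]]
side toolz -0.30 288 x [-0.04   0.     0.038] y [-0.043 -0.035 -0.009] px 300.0 244.0
side toolz -0.28 301 x [-0.04   0.001  0.038] y [-0.044 -0.035 -0.007] px 300.0 252.0
side toolz -0.26 313 x [-0.042  0.001  0.04 ] y [-0.044 -0.036 -0.004] px 300.0 260.0
side toolz -0.24
[... 1253 characters left out ...]
 3.25e+02]
 [ 4.56e-01 -2.68e-01  7.20e-02  3.03e+02  3.25e+02]
 [ 4.50e-01 -2.63e-01  6.60e-02  3.00e+02  3.26e+02]
 [ 4.60e-01 -2.64e-01  6.30e-02  3.04e+02  3.26e+02]
 [ 4.53e-01 -2.63e-01  6.20e-02  3.01e+02  3.27e+02]
 [ 4.64e-01 -2.61e-01  5.50e-02  3.05e+02  3.27e+02]
 [ 4.51e-01 -2.67e-01  6.30e-02  3.01e+02  3.28e+02]
 [ 4.63e-01 -2.62e-01  5.30e-02  3.05e+02  3.28e+02]
 [ 4.55e-01 -2.64e-01  5.50e-02  3.02e+02  3.29e+02]
 [ 5.06e-01 -2.78e-01  4.60e-02  3.24e+02  3.29e+02]
 [ 4.57e-01 -2.65e-01  5.20e-02  3.03e+02  3.30e+02]
 [ 4.49e-01 -2.65e-01  5.10e-02  3.00e+02  3.31e+02]
 [ 4.58e-01 -2.68e-01  5.10e-02  3.04e+02  3.31e+02]
 [ 4.56e-01 -2.67e-01  4.70e-02  3.03e+02  3.32e+02]]
```

```bash
python3 - <<'E'
from h import *
R=Ro.from_rotvec([-.4598,-3.1077,0]).as_matrix(); T=np.array([.17371,.57432,.18215])
for c in("side","top"):
    P,u,v=cloud(np.load(c+"0.npy"),c); L=(P-T)@R
    for z0 in np.arange(-.30,.07,.02):
        k=(L[:,2]>=z0)&(L[:,2]<z0+.02)&(np.hypot(L[:,0],L[:,1])<.13)
        if k.sum()>1: print(c,"toolz %.2f"%z0,k.sum(),"x",np.percentile(L[k,0],[2,50,98]).round(3),"y",np.percentile(L[k,1],[2,50,98]).round(3),"px",np.median(u[k]),np.median(v[k]))
E
for f in plant plant.py; do ls -la $f 2>/dev/null; done
python3 - <<'E'
import cv2
im=cv2.imread('pics/side0.png'); cv2.imwrite('pics/g0.png',cv2.resize(im[50:190,40:180],None,fx=4,fy=4,interpolation=cv2.INTER_CUBIC))
E
```

```text
side toolz -0.30 213 x [-0.042 -0.011  0.031] y [-0.044 -0.033 -0.002] px 94.0 62.0
side toolz -0.28 213 x [-0.042 -0.013  0.033] y [-0.044 -0.034  0.002] px 96.0 69.0
side toolz -0.26 220 x [-0.044 -0.01   0.035] y [-0.045 -0.034  0.001] px 97.0 75.0
side toolz -0.24 133 x [-0.037 -0.01   0.027] y [-0.041 -0.025 -0.003] px 99.0 82.0
side toolz -0.22 225 x [-0.038 -0.008  0.032] y [-0.047 -0.034  0.006] px 100.0 89.0
side toolz -0.20 109 x [-0.022 -0.003  0.016] y [-0.045 -0.038 -0.014] px 100.0 96.0
side toolz -0.18 340 x [-0.036 -0.01   0.03 ] y [-0.098 -0.044  0.086] px 102.5 105.0
side toolz -0.16 275 x [-0.037 -0.02   0.031] y [-0.099 -0.079  0.083] px 106.0 114.0
side toolz -0.14 237 x [-0.037 -0.018  0.032] y [-0.094 -0.084  0.073] px 108.0 121.0
side toolz -0.12 40 x [-0.028 -0.007  0.01 ] y [-0.085 -0.062  0.062] px 107.0 126.0
side toolz -0.10 44 x [-0.01  -0.001  0.007] y [-0.07  -0.064 -0.05 ] px 106.0 131.0
side toolz -0.08 52 x [-0.012 -0.005  0.009] y [-0.072 -0.06   0.052] px 108.0 137.0
side toolz -0.06 70 x [-0.011 -0.004  0.009] y [-0.068 -0.048  0.056] px 111.0 13
[... 550 characters left out ...]
 y [-0.041 -0.039 -0.009] px 98.0 400.0
top toolz -0.18 793 x [-0.034 -0.009  0.032] y [-0.092 -0.046  0.093] px 106.0 393.0
top toolz -0.16 381 x [-0.037 -0.023  0.029] y [-0.092 -0.035  0.089] px 105.0 385.0
top toolz -0.14 198 x [-0.037 -0.029  0.018] y [-0.085 -0.005  0.079] px 98.0 380.0
top toolz -0.12 16 x [-0.011 -0.009  0.018] y [-0.084  0.05   0.059] px 82.0 377.0
top toolz -0.10 9 x [-0.01  -0.006 -0.001] y [0.048 0.049 0.053] px 85.0 378.0
top toolz -0.08 18 x [-0.009 -0.007  0.006] y [0.047 0.051 0.061] px 88.0 374.5
top toolz -0.06 24 x [-0.011 -0.008  0.003] y [-0.055  0.049  0.059] px 92.0 374.0
top toolz -0.04 4 x [-0.009 -0.008 -0.004] y [-0.042  0.05   0.053] px 94.0 373.0
```

View pics/g0.png

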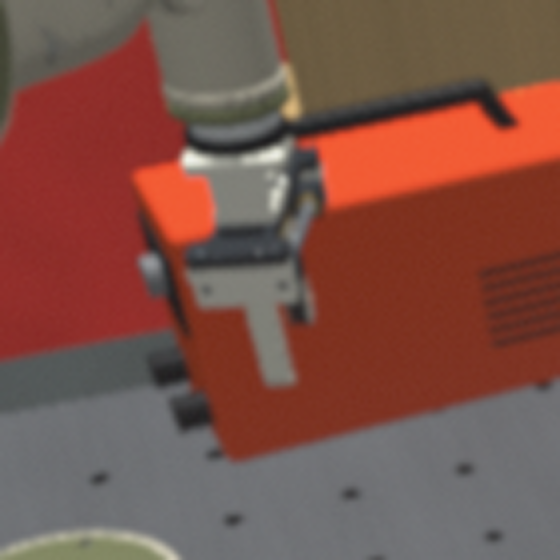

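The depth shows that the real fingertips end about 36 mm short of the reported TCP: the body and the finger ends are both offset by that amount. The fingers therefore closed above the pin. I'll open them and go that much lower.

Call:
apply_moves --commands '[0,0,1,0,0,0,5,0,0,0,0,0,0,5,0,0,0,0,0,0,5,0,0,0,0,0,0,5]'

```text
t: 9.52
tool_pos: [0.4564, -0.2584, 0.056]
orientation: [0.479, 3.102, -0.003]
force: [-0.1, 0.4, 0.1]
opening: 0.0357
```

```bash
python3 - <<'E'
from h import *
corr((.4556,-.2585,.012),np.radians(72.5))
R=Ro.from_rotvec([-.4598,-3.1077,0]).as_matrix(); T=np.array([.17371,.57432,.18215])
P,u,v=cloud(np.load("side0.npy"),"side"); L=(P-T)@R
k=(abs(L[:,0])<.013)&(L[:,2]>-.06)&(L[:,2]<0)&(L[:,1]<-.035)&(L[:,1]>-.08)
print(np.c_[L[k],v[k]][np.argsort(v[k])][-24:].round(3))
s=read_state();T=s["tool_pos"];R=Ro.from_rotvec(s["orientation"]).as_matrix()
for c in("side","top"):
    im,d=read_camera(c);P,u,v=cloud(d,c);L=(P-T)@R
    k=(abs(L[:,0])<.012)&(L[:,2]>-.12)&(P[:,2]>.06)&(abs(L[:,1])<.06); print(c,np.c_[L[k],P[k,2],v[k]][np.argsort(v[k])][::3].round(3))
E
```

```text
t 9.525 pos [ 0.4564 -0.2584  0.056 ] shift cm [-0.08 -0.01 -4.4 ] turn [0.002 0.003 0.001] F [-0.1  0.4  0.1] q [-0.61  0.02  1.84 -0.    1.28 -1.88] dq 0.003 op 0.0357328049715495
[[-6.00e-03 -7.10e-02 -5.70e-02  1.43e+02]
 [-7.00e-03 -6.70e-02 -5.40e-02  1.43e+02]
 [-8.00e-03 -5.90e-02 -5.00e-02  1.43e+02]
 [-8.00e-03 -4.80e-02 -4.40e-02  1.43e+02]
 [ 7.00e-03 -5.90e-02 -4.70e-02  1.44e+02]
 [ 2.00e-03 -6.80e-02 -5.20e-02  1.44e+02]
 [-0.00e+00 -6.40e-02 -4.90e-02  1.44e+02]
 [-2.00e-03 -5.80e-02 -4.70e-02  1.44e+02]
 [-6.00e-03 -6.30e-02 -4.90e-02  1.44e+02]
 [-8.00e-03 -5.90e-02 -4.60e-02  1.44e+02]
 [-1.10e-02 -5.90e-02 -4.60e-02  1.44e+02]
 [ 7.00e-03 -6.20e-02 -4.60e-02  1.45e+02]
 [ 3.00e-03 -6.70e-02 -4.80e-02  1.45e+02]
 [ 1.00e-03 -6.10e-02 -4.50e-02  1.45e+02]
 [-4.00e-03 -6.80e-02 -4.80e-02  1.45e+02]
 [-5.00e-03 -6.40e-02 -4.60e-02  1.45e+02]
 [-6.00e-03 -5.70e-02 -4.20e-02  1.45e+02]
 [-1.10e-02 -6.60e-02 -4.60e-02  1.45e+02]
 [ 6.00e-03 -5.60e-02 -3.90e-02  1.46e+02]
 [ 5.00e-03 -5.00e-02 -3.60e-02  1.46e+02]
 [ 1.00e-03 -5.50e-02 -3.80e-02  1.46e+02]
 [-2.00e-03 -5.
[... 962 characters left out ...]
e+02]
 [ 3.00e-03 -3.20e-02 -4.70e-02  1.03e-01  3.23e+02]
 [-4.00e-03 -3.10e-02 -4.50e-02  1.01e-01  3.23e+02]
 [ 4.00e-03 -5.00e-03 -1.60e-02  7.20e-02  3.24e+02]
 [-3.00e-03 -8.00e-03 -1.90e-02  7.50e-02  3.24e+02]
 [ 6.00e-03 -3.00e-03 -1.00e-02  6.60e-02  3.25e+02]
 [-0.00e+00 -8.00e-03 -1.50e-02  7.10e-02  3.25e+02]
 [-8.00e-03 -4.00e-03 -1.00e-02  6.60e-02  3.25e+02]
 [ 2.00e-03 -1.00e-02 -1.40e-02  7.00e-02  3.26e+02]
 [-5.00e-03 -6.00e-03 -9.00e-03  6.50e-02  3.26e+02]
 [ 2.00e-03 -5.00e-03 -5.00e-03  6.10e-02  3.27e+02]
 [-5.00e-03 -9.00e-03 -8.00e-03  6.40e-02  3.27e+02]
 [-2.00e-03 -1.00e-02 -6.00e-03  6.20e-02  3.28e+02]]
top [[-7.00e-03  5.00e-02 -1.12e-01  1.68e-01  2.68e+02]]
```

The gripper's own geometry now gives an offset of about 38 mm in both poses. Descending to a reported z of 10 mm.

Call:
apply_moves --commands '[-0.1,0,0,0.002,0.003,0,5,0,0,-1,0,0,0,5,0,0,-1,0,0,0,5,0,0,-1,0,0,0,5,0,0,-1,0,0,0,5,0,0,-0.5,0,0,0,5,0,0,0,0,0,0,5]'

```text
t: 10.5
tool_pos: [0.4539, -0.2574, 0.0058]
orientation: [-0.479, -3.101, -0.002]
force: [0.3, -1.0, -0.4]
opening: 0.0501
```

```bash
python3 -c "
from h import *
corr((.4556,-.2585,.010),np.radians(72.5))"
```

```text
t 10.5 pos [ 0.4539 -0.2574  0.0058] shift cm [ 0.17 -0.11  0.42] turn [-0.002 -0.003  0.001] F [ 0.3 -1.  -0.4] q [-0.61  0.09  1.87 -0.    1.19 -1.88] dq 0.004 op 0.05013661709202088
```

Call:
apply_moves --commands '[0.17,-0.1,0.35,0,0,0,5,0,0,0,0,0,0,3,0,0,0,0,0,0,1,0,0,0,0,0,0,0,0,0,0,0,0,0,0,0,0,0,0,0,0,0,0,0,0,0,0,0,0]' --squeeze 35

```text
t: 11.38
tool_pos: [0.4568, -0.2593, 0.0111]
orientation: [-0.479, -3.104, -0.0]
force: [0.1, -0.0, -0.2]
opening: 0.0154
```

Gripped: the opening is 15.4 mm on the 16 mm grip. Lifting straight up.

Call:
apply_moves --commands '[0,0,1,0,0,0,0,0,0,2,0,0,0,0,0,0,2.5,0,0,0,0,0,0,3,0,0,0,0,0,0,3,0,0,0,0,0,0,0,0,0,0,0]'

```text
t: 12.12
tool_pos: [0.4565, -0.2591, 0.1322]
orientation: [-0.479, -3.105, 0.0]
force: [-0.1, -1.1, -1.4]
opening: 0.0152
```

Call:
apply_moves --commands '[2.5,2.5,0,0,0,-0.17,0,2.5,2.5,0,0,0,-0.17,0,2.5,2.5,0,0,0,-0.17,0,2.5,3,0,0,0,-0.17,0,2.5,3,0,0,0,-0.17,0,2,2.5,0,0,0,-0.16,0,0,0,0,0,0,0,0]'

```text
t: 13.0
tool_pos: [0.6009, -0.093, 0.124]
orientation: [-1.958, -2.445, 0.003]
force: [-0.8, 0.0, -1.0]
opening: 0.0154
```

```bash
python3 - <<'E'
from h import *
corr((.617,-.079,.11),np.radians(15))
for c,cu,cv_ in (("top",360,225),("side",330,250)):
    im,d=read_camera(c); np.save(c+"3.npy",d); cv2.imwrite(f"pics/{c}3r.png",im); cv2.imwrite(f"pics/{c}3.png",cv2.resize(im[cv_-50:cv_+50,cu-66:cu+66],None,fx=3,fy=3,interpolation=cv2.INTER_CUBIC))
    for q in("pin","bracket_hole"): print(c,q,[(r["conf"],w(r["point"],c).round(4)) for r in spot_point(q,c)[:2]])
a,b=(cv2.imread(f"pics/{c}3.png") for c in("top","side")); cv2.imwrite("pics/both3.png",np.hstack([a,b]))
E
```

```text
t 13.0 pos [ 0.6009 -0.093   0.124 ] shift cm [ 1.61  1.4  -1.4 ] turn [-0.005 -0.009  0.042] F [-0.8  0.  -1. ] q [-0.24  0.19  1.52  0.    1.43 -0.46] dq 0.062 op 0.015387360652010545
top pin []
top bracket_hole [(0.96, array([ 0.6204, -0.0793,  0.0374]))]
side pin [(0.55, array([ 0.6016, -0.0939,  0.118 ])), (0.32, array([0.5261, 0.0421, 0.1709]))]
side bracket_hole [(0.94, array([ 0.6141, -0.0807,  0.037 ])), (0.68, array([ 0.5991, -0.0127, -0.0021]))]
```

View pics/both3.png

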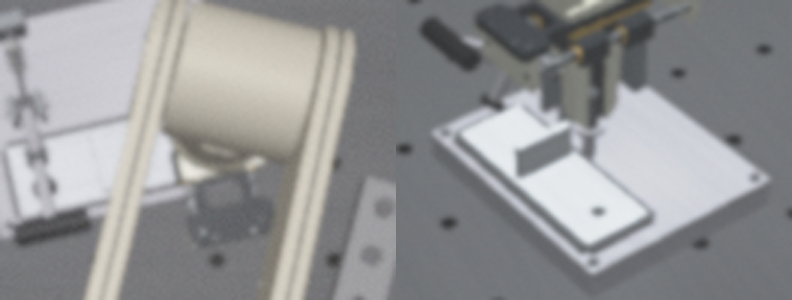

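The pin hangs straight in the jaws (side crop 588,145) and the hole is still visible at (598,211). I'll move above the hole and hover just over it to compare.

Call:
apply_moves --commands '[1.6,1.4,-1.5,-0.005,-0.009,0.042,0,0,0,-1.5,0,0,0,0,0,0,-1.5,0,0,0,0,0,0,-1,0,0,0,0,0,0,0,0,0,0,0]'

```text
t: 13.92
tool_pos: [0.6154, -0.0822, 0.0651]
orientation: [1.911, 2.493, -0.002]
force: [0.1, -0.0, -0.2]
opening: 0.0155
```

```bash
python3 - <<'E'
from h import *
corr((.617,-.079,.065),np.radians(15))
ims=[]
for k in range(3):
  for c,cu,cv_ in (("side",331,265),):
    im,d=read_camera(c); ims.append(im.astype(float))
    for q in("pin","bracket_hole"): print(c,q,[(r["conf"],w(r["point"],c).round(4)) for r in spot_point(q,c)[:2]])
im=np.mean(ims,0).astype('uint8'); cv2.imwrite("pics/hov.png",cv2.resize(im[230:300,290:380],None,fx=8,fy=8,interpolation=cv2.INTER_CUBIC)); cv2.imwrite("pics/hovr.png",im)
m=camera_model("side"); R=np.array(m["R"]);K=np.array(m["intrinsics"])
def pj(p): return cv2.projectPoints(np.array([p],float),cv2.Rodrigues(R)[0],np.array(m["t"],float),K,np.array(m["dist_coeffs"],float))[0].ravel()
T=read_state()["tool_pos"]; print("tip px pred",pj(T-[0,0,.009]),"collar",pj(T+[0,0,.0255]),"per x,y cm",pj(T+[.01,0,0])-pj(T),pj(T+[0,.01,0])-pj(T),pj(T+[0,0,.01])-pj(T))
E
```

```text
t 13.925 pos [ 0.6154 -0.0822  0.0651] shift cm [ 0.16  0.32 -0.01] turn [ 0.001 -0.    -0.001] F [ 0.1 -0.  -0.2] q [-0.21  0.27  1.55 -0.    1.32 -0.48] dq 0.006 op 0.015522763397663387
side pin [(0.68, array([ 0.6165, -0.0808,  0.0574]))]
side bracket_hole [(0.72, array([ 0.6156, -0.0821,  0.0343]))]
side pin [(0.48, array([ 0.6146, -0.08  ,  0.0638]))]
side bracket_hole [(0.82, array([ 0.6202, -0.0827,  0.0365]))]
side pin [(0.46, array([ 0.6181, -0.08  ,  0.0621]))]
side bracket_hole [(0.6, array([ 0.6178, -0.0814,  0.0339])), (0.6, array([0.5715, 0.0505, 0.079 ]))]
tip px pred [331.41643903 264.61363519] collar [331.52837295 254.71289268] per x,y cm [ 3.38206172 -0.99314534] [-1.57467735 -2.19380608] [ 0.03235574 -2.86244576]
```

View pics/hov.png

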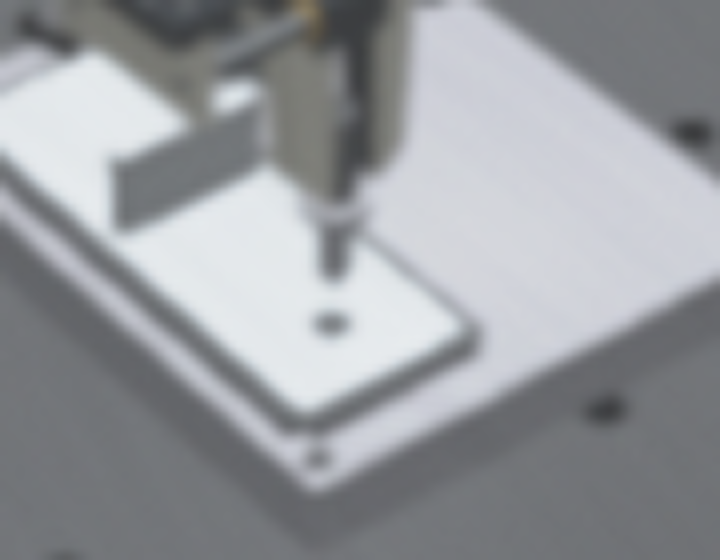

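```bash
cat >> h.py <<'E'
def pj(p,c):
    m=camera_model(c); return cv2.projectPoints(np.array([p],float),cv2.Rodrigues(np.array(m["R"]))[0],np.array(m["t"],float),np.array(m["intrinsics"]),np.array(m["dist_coeffs"],float))[0].ravel()
def ray(u,v,c,z):
    m=camera_model(c); n=cv2.undistortPoints(np.array([[[u,v]]],float),np.array(m["intrinsics"]),np.array(m["dist_coeffs"],float))[0,0]
    R=np.array(m["R"]); C=-R.T@np.array(m["t"]); d=R.T@np.r_[n,1]; return C+d*(z-C[2])/d[2]
E
python3 - <<'E'
from h import *
print(pj((.6154,-.0822,.036),"side"),pj((.6154,-.0822,.056),"side"),ray(330.97,270.05,"side",.036),pj(ray(330.97,270.05,"side",.036),"side"),ray(330.97,270.05,"side",.038))
print(ray(353.43,222.44,"top",.038), pj((.6154,-.0822,.038),"top"))
g=cv2.imread("pics/hovr.png",0).astype(int); print(g[252:276,324:340])
E
```

```text
[330.78208551 271.03918722] [330.84108205 265.42929268] [ 0.61758463 -0.07871673  0.036     ] [330.97 270.05] [ 0.61659996 -0.08079088  0.038     ]
[ 0.61585203 -0.07897458  0.038     ] [354.50408428 222.59058144]
[[208 187 162 141 131 126 121 106  89  91 121 155 174 189 202 210]
 [223 213 195 166 144 132 123 106  89  98 137 176 198 207 211 212]
 [227 224 212 188 164 148 131 113 100 114 150 184 202 209 212 212]
 [228 225 216 196 176 163 150 137 131 142 163 182 196 207 212 213]
 [229 227 219 199 179 167 162 159 159 161 165 172 189 207 213 214]
 [231 229 224 210 188 167 153 151 151 147 148 166 193 209 214 213]
 [231 230 229 223 206 175 140 124 122 125 141 166 194 210 214 214]
 [230 231 231 228 218 186 138 111 112 130 152 170 183 199 210 213]
 [230 230 231 231 223 191 140 110 116 146 178 188 181 184 196 206]
 [231 230 231 230 223 193 140 110 118 154 195 212 203 187 182 191]
 [231 230 231 230 223 193 142 111 119 158 202 223 222 211 189 179]
 [231 231 231 230 223 196 148 118 128 170 211 226 228 225 214 191]
 [231 231 231 230 225 208 172 146 156 193 222 229 229 228 225 215]
 [232 231 231 231 230 222 206 190 196 218 229 231 231 230 229 226]
 [231 232 232 231 231 229 225 220 222 228 232 232 232 231 230 229]
 [231 231 231 232 231 229 227 225 227 229 231 232 232 232 231 230]
 [230 231 231 231 228 221 212 209 214 222 228 231 233 232 232 231]
 [230 231 231 229 220 195 169 160 170 197 221 230 232 233 232 233]
 [230 231 230 227 214 177 143 132 144 179 216 229 232 232 232 233]
 [229 230 231 229 220 194 167 155 169 198 221 230 232 232 232 232]
 [230 230 230 230 228 220 209 202 212 223 229 232 233 232 233 233]
 [230 230 230 230 230 229 227 226 228 231 233 233 233 233 233 233]
 [231 230 230 230 230 230 231 231 232 233 233 233 233 233 231 228]
 [231 231 230 230 230 230 231 231 232 232 232 233 232 228 221 206]]
```

```bash
python3 - <<'E'
from h import *
for k in range(3):
    corr((.6165,-.0805,.065),np.radians(15)); read_camera("top")
E
```

```text
t 14.375 pos [ 0.617  -0.0824  0.0674] shift cm [-0.05  0.19 -0.24] turn [ 0.002  0.004 -0.001] F [ 0.5 -0.8 -0.2] q [-0.21  0.26  1.55 -0.    1.32 -0.48] dq 0.003 op 0.015318026540981357
t 14.425 pos [ 0.6169 -0.0823  0.0673] shift cm [-0.04  0.18 -0.23] turn [ 0.002  0.003 -0.001] F [-0.   0.6 -0.3] q [-0.21  0.26  1.55 -0.    1.32 -0.48] dq 0.004 op 0.015392875326553082
t 14.475 pos [ 0.6168 -0.0823  0.0672] shift cm [-0.03  0.18 -0.22] turn [ 0.002  0.003 -0.001] F [-0.1 -0.1 -1.6] q [-0.21  0.26  1.55 -0.    1.32 -0.48] dq 0.002 op 0.015384480153753469
```

Pin tip and hole agree to about 1–2 mm here. Lowering gently and watching the force.

Call:
apply_moves --commands '[-0.1,0,-0.5,0.002,0.003,0,0,0,0,-0.5,0,0,0,0,0,0,-0.5,0,0,0,0,0,0,-0.4,0,0,0,0]'

```text
t: 15.02
tool_pos: [0.6156, -0.0823, 0.0467]
orientation: [-1.911, -2.493, 0.0]
force: [0.5, -0.2, 0.4]
opening: 0.0154
```

```bash
python3 - <<'E'
from h import *
for k in range(2):
    corr((.616,-.082,.042),np.radians(15)); im,_=read_camera("side")
cv2.imwrite("pics/t4.png",im); g=cv2.cvtColor(im,cv2.COLOR_BGR2GRAY).astype(int); print(g[258:276,322:340])
E
```

```text
t 15.025 pos [ 0.6156 -0.0823  0.0467] shift cm [ 0.04  0.03 -0.47] turn [-0.    -0.    -0.001] F [ 0.5 -0.2  0.4] q [-0.22  0.29  1.56  0.    1.29 -0.48] dq 0.059 op 0.015426374365061515
t 15.075 pos [ 0.6152 -0.0822  0.046 ] shift cm [ 0.08  0.02 -0.4 ] turn [-0.    -0.001 -0.001] F [-0.4  0.7 -1.5] q [-0.22  0.29  1.56  0.    1.29 -0.48] dq 0.013 op 0.01556792866004791
[[228 221 202 178 150 131 126 124 117 101  87  98 125 146 163 188 208 214]
 [230 229 225 213 182 150 132 126 116  98  87 107 146 168 177 194 209 215]
 [231 231 230 225 203 171 152 139 121 102  99 122 158 175 174 182 198 208]
 [230 231 230 225 209 181 171 160 142 129 132 149 170 182 183 181 181 190]
 [231 231 231 226 212 182 171 166 160 156 161 167 177 194 209 206 189 179]
 [232 231 231 229 220 195 168 155 152 153 156 165 183 209 223 224 214 191]
 [231 232 232 230 228 218 190 152 129 128 140 170 206 223 228 229 226 216]
 [231 232 232 232 231 227 209 162 122 114 139 186 223 230 231 230 230 227]
 [231 231 232 232 232 230 216 168 122 113 140 193 227 232 232 231 231 230]
 [231 231 232 232 232 230 217 168 123 112 139 192 226 233 233 232 231 231]
 [230 231 231 231 232 230 215 166 121 111 137 187 224 232 233 232 232 232]
 [230 230 231 231 231 229 212 162 120 109 131 179 220 230 233 233 232 233]
 [230 230 230 231 231 228 212 166 127 116 133 175 217 229 233 232 233 233]
 [230 230 230 230 231 229 221 193 163 150 166 197 222 231 233 233 233 232]
 [231 230 230 230 231 231 228 221 209 202 212 223 230 232 233 233 233 233]
 [231 231 231 231 231 231 231 229 227 227 229 232 233 233 233 233 233 233]
 [231 232 231 231 230 230 231 231 231 232 232 233 233 234 233 232 231 228]
 [224 230 231 231 231 230 230 231 232 232 232 232 233 233 232 228 222 207]]
```

Call:
apply_moves --commands '[0.06,0,-0.4,0,0,0,0,0,0,-0.4,0,0,0,0,0,0,-0.4,0,0,0,0]'

```text
t: 15.5
tool_pos: [0.6164, -0.0823, 0.0342]
orientation: [-1.911, -2.494, -0.0]
force: [-0.2, 0.3, -0.9]
opening: 0.0153
```

```bash
python3 - <<'E'
from h import *
for k in range(2):
    corr((.616,-.082,.015),np.radians(15)); im,_=read_camera("side")
E
```

```text
t 15.5 pos [ 0.6164 -0.0823  0.0342] shift cm [-0.04  0.03 -1.92] turn [-0.    -0.    -0.001] F [-0.2  0.3 -0.9] q [-0.22  0.3   1.57  0.    1.27 -0.48] dq 0.06 op 0.01533652639578481
t 15.55 pos [ 0.6159 -0.0822  0.0335] shift cm [ 0.01  0.02 -1.85] turn [-0.    -0.001 -0.001] F [-1.2 -0.3 -2.1] q [-0.22  0.3   1.57  0.    1.27 -0.48] dq 0.012 op 0.015243820257902352
```

The pin is 13 mm into the hole with no resistance. Continuing down to the collar.

Call:
apply_moves --commands '[0,0,-0.5,0,0,0,0,0,0,-0.5,0,0,0,0,0,0,-0.4,0,0,0,0,0,0,-0.3,0,0,0,0]'

```text
t: 16.1
tool_pos: [0.616, -0.0822, 0.0158]
orientation: [-1.91, -2.493, 0.0]
force: [-0.7, 0.6, -0.5]
opening: 0.0154
```

Call:
apply_moves --commands '[0,0,-0.3,0,0,0,0]'

```text
t: 16.23
tool_pos: [0.6163, -0.0823, 0.0149]
orientation: [-1.91, -2.493, 0.0]
force: [-16.2, 2.9, 32.9]
opening: 0.0153
```

Contact force came at a reported z of 14.9 mm, exactly the expected seated height. Releasing.

Call:
apply_moves --commands '[0,0,0.05,0,0,0,0,0,0,0,0,0,0,1.8,0,0,0,0,0,0,4,0,0,0,0,0,0,5,0,0,0,0,0,0,5,0,0,1,0,0,0,5,0,0,2.5,0,0,0,5]'

```text
t: 17.1
tool_pos: [0.6145, -0.082, 0.0493]
orientation: [-1.908, -2.49, 0.003]
force: [-0.9, -0.6, -1.0]
opening: 0.0498
```

Call:
apply_moves --commands '[0,0,4,0,0,0,5,0,0,5,0,0,0,4,0,0,4,0,0,0,2,-2,3,4,0,0,0,0,-2,3,2,0,0,0,0,0,0,0,0,0,0,0]'

```text
t: 17.85
tool_pos: [0.5742, -0.021, 0.2529]
orientation: [1.91, 2.49, 0.004]
force: [0.9, -1.0, -0.3]
opening: 0.0049
```

```bash
python3 - <<'E'
from h import *
a={}
ims=[]
for k in range(2):
  for c in("side","top"):
    im,d=read_camera(c)
    if c=="side": ims.append(im)
    for q in("pin","lever_bar","lever_hinge","bracket","fixture"):
        print(c,q,[(round(r["conf"],2),w(r["point"],c).round(4)) for r in spot_point(q,c)[:1]])
cv2.imwrite("pics/s5.png",cv2.resize(ims[0][180:310,240:400],None,fx=5,fy=4.6,interpolation=cv2.INTER_CUBIC))
corr((.525,.045,.20),np.radians(15))
E
```

```text
side pin [(0.72, array([0.528 , 0.0403, 0.1683]))]
side lever_bar [(0.64, array([0.5257, 0.0444, 0.17  ]))]
side lever_hinge [(0.58, array([0.6509, 0.0717, 0.0877]))]
side bracket [(0.65, array([ 0.5981, -0.0107,  0.0283]))]
side fixture [(0.72, array([ 0.6218, -0.0825,  0.031 ]))]
top pin []
top lever_bar [(0.41, array([0.5249, 0.0464, 0.1719]))]
top lever_hinge [(0.92, array([0.6482, 0.072 , 0.0871]))]
top bracket [(0.41, array([ 0.5981, -0.0098,  0.0317]))]
top fixture []
side pin [(0.62, array([ 0.6184, -0.0801,  0.0109]))]
side lever_bar [(0.75, array([0.5255, 0.0411, 0.1709]))]
side lever_hinge [(0.76, array([0.6451, 0.0714, 0.0828]))]
side bracket [(0.68, array([ 0.5977, -0.0104,  0.0278]))]
side fixture [(0.74, array([ 0.6005, -0.0156, -0.0033]))]
top pin []
top lever_bar [(0.5, array([0.5252, 0.0452, 0.171 ]))]
top lever_hinge [(0.93, array([0.6428, 0.0729, 0.088 ]))]
top bracket [(0.69, array([ 0.6021, -0.0132,  0.0315]))]
top fixture []
t 19.05 pos [ 0.5736 -0.0224  0.2491] shift cm [-4.86  6.74 -4.91] turn [-0.001 -0.002  0.002] F [ 0.4 -0.3 -0.5] q [-0.13  0.04  1.46  0.    1.64 -0.39] dq 0.002 op 0.0006279334338846747
```

View pics/s5.png

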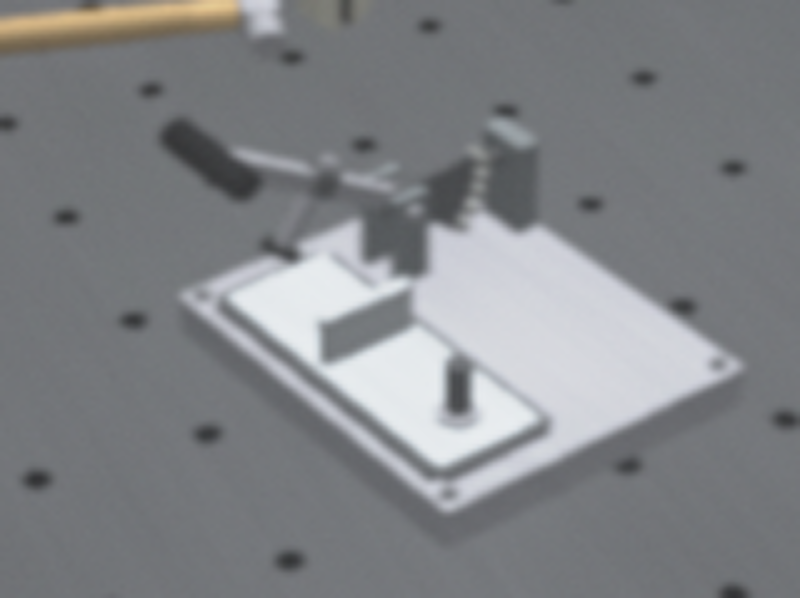

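The pin is seated upright with its collar on the bracket (crop 458,410). The lever is still raised, with its bar at crop (210,160). Moving over the bar with the fingers closed.

Call:
apply_moves --commands '[-2.4,3.2,0,0,0,-0.02,0,-2.4,3.3,0,0,0,0,0,0,0,-3,0,0,0,0,0,0,-3,0,0,0,0,0,0,0,0,0,0,0]'

```text
t: 19.68
tool_pos: [0.5245, 0.0445, 0.1887]
orientation: [1.94, 2.471, 0.002]
force: [0.8, -0.3, 0.7]
opening: 0.0009
```

```bash
python3 -c "
from h import *
read_camera('side'); corr((.5245,.043,.145),np.radians(13.5))"
```

```text
t 19.725 pos [0.5256 0.0444 0.1905] shift cm [-0.11 -0.14 -4.55] turn [-0.001  0.003 -0.003] F [-1.   0.5  0.2] q [-0.01 -0.07  1.68  0.    1.53 -0.25] dq 0.044 op 0.0006691360981767778
```

Call:
apply_moves --commands '[-0.1,-0.1,-1.5,0,0.003,0,0,0,0,-1.5,0,0,0,0,0,0,-0.8,0,0,0,0,0,0,-0.4,0,0,0,0]'

```text
t: 20.23
tool_pos: [0.5265, 0.0428, 0.149]
orientation: [1.94, 2.467, 0.005]
force: [-0.6, -0.3, 0.0]
opening: 0.0007
```

Call:
apply_moves --commands '[0,0,-0.4,0,0,0,0,0,0,-0.4,0,0,0,0]'

```text
t: 20.48
tool_pos: [0.5267, 0.0427, 0.1426]
orientation: [1.939, 2.467, 0.006]
force: [-9.3, 0.1, 23.8]
opening: 0.0006
```

Contact came where predicted. Now following the bar's arc down.

Call:
apply_moves --commands '[-0.32,-0.08,-0.5,0,0,0,0,-0.3,-0.07,-0.5,0,0,0,0,-0.28,-0.07,-0.5,0,0,0,0,-0.26,-0.06,-0.5,0,0,0,0]'

```text
t: 20.98
tool_pos: [0.5205, 0.0412, 0.1329]
orientation: [1.932, 2.459, 0.022]
force: [-5.7, 0.9, 13.6]
opening: 0.0002
```

```bash
python3 -c "
from h import *
corr((.501,.037,.056),np.radians(13.5))"
```

```text
t 20.975 pos [0.5205 0.0412 0.1329] shift cm [-1.95 -0.42 -7.69] turn [-0.002  0.02  -0.003] F [-5.7  0.9 13.6] q [-0.02 -0.08  1.79  0.    1.41 -0.26] dq 0.085 op 0.00024120589605404626
```

Call:
apply_moves --commands '[-0.4,-0.09,-0.7,0,0.02,0,0,-0.38,-0.09,-0.7,0,0.005,0,0,-0.35,-0.08,-0.7,0,0.005,0,0,-0.33,-0.08,-0.7,0,0.005,0,0]'

```text
t: 21.48
tool_pos: [0.5095, 0.0387, 0.1139]
orientation: [-1.936, -2.466, 0.001]
force: [-5.0, 1.2, 12.7]
opening: 0.0004
```

```bash
python3 -c "
from h import *
corr((.501,.037,.056),np.radians(13.5))"
```

```text
t 21.475 pos [0.5095 0.0387 0.1139] shift cm [-0.85 -0.17 -5.79] turn [-0.003 -0.005 -0.004] F [-5.   1.2 12.7] q [-0.03 -0.06  1.81  0.    1.4  -0.27] dq 0.073 op 0.0004439646780587201
```

Call:
apply_moves --commands '[-0.2,-0.05,-0.7,0,0.002,0,0,-0.18,-0.05,-0.7,0,0.002,0,0,-0.16,-0.04,-0.7,0,0.002,0,0,-0.14,-0.04,-0.7,0,0.002,0,0]'

```text
t: 21.98
tool_pos: [0.5033, 0.0374, 0.0929]
orientation: [-1.932, -2.464, 0.006]
force: [-7.9, 0.4, 11.2]
opening: 0.0005
```

```bash
python3 -c "
from h import *
corr((.501,.037,.056),np.radians(13.5))"
```

```text
t 21.975 pos [0.5033 0.0374 0.0929] shift cm [-0.23 -0.04 -3.69] turn [-0.004 -0.011 -0.005] F [-7.9  0.4 11.2] q [-0.03 -0.06  1.84  0.    1.36 -0.27] dq 0.071 op 0.0005455288302198617
```

Call:
apply_moves --commands '[0,0,-0.7,0,-0.01,0,0,0,0,-0.7,0,0,0,0,-0.05,0,-0.7,0,0,0,0,-0.05,0,-0.7,0,0,0,0]'

```text
t: 22.48
tool_pos: [0.5023, 0.037, 0.0709]
orientation: [-1.937, -2.471, -0.003]
force: [-7.3, -1.1, 11.7]
opening: 0.0004
```

```bash
python3 -c "
from h import *
corr((.501,.037,.056),np.radians(13.5))"
```

```text
t 22.475 pos [0.5023 0.037  0.0709] shift cm [-0.13  0.   -1.49] turn [-0.002  0.    -0.006] F [-7.3 -1.1 11.7] q [-0.03 -0.05  1.88  0.    1.31 -0.27] dq 0.091 op 0.00041210018556448586
```

Call:
apply_moves --commands '[-0.05,0,-0.7,0,0,0,0,0,0,-0.7,0,0,0,0]'

```text
t: 22.72
tool_pos: [0.5016, 0.0368, 0.0594]
orientation: [-1.937, -2.472, -0.002]
force: [-8.6, -0.4, 14.6]
opening: 0.0007
```

Call:
apply_moves --commands '[0,0,-0.5,0,0,0,0]'

```text
t: 22.85
tool_pos: [0.5021, 0.0369, 0.0564]
orientation: [-1.937, -2.472, -0.003]
force: [-8.5, 0.7, 16.3]
opening: 0.0005
```

```bash
python3 -c "
from h import *
for k in range(4):
    corr((.501,.037,.0565),np.radians(13.5)); read_camera('side')
    print([(round(r['conf'],2),w(r['point'],'side').round(4)) for r in spot_point('lever_bar','side')[:1]])"
```

```text
t 22.85 pos [0.5021 0.0369 0.0564] shift cm [-0.11  0.01  0.01] turn [-0.002  0.001 -0.006] F [-8.5  0.7 16.3] q [-0.03 -0.03  1.89  0.    1.28 -0.27] dq 0.056 op 0.00045706034377384963
[(0.65, array([ 0.6026, -0.0102,  0.0281]))]
t 22.95 pos [0.5021 0.0369 0.0562] shift cm [-0.11  0.01  0.03] turn [-0.002  0.001 -0.006] F [-8.2  1.  16.5] q [-0.03 -0.03  1.89  0.    1.28 -0.27] dq 0.006 op 0.0007679026785233875
[(0.59, array([0.5024, 0.0382, 0.0871]))]
t 23.05 pos [0.5021 0.0369 0.0564] shift cm [-0.11  0.01  0.01] turn [-0.002  0.001 -0.006] F [-7.8 -0.8 15.5] q [-0.03 -0.03  1.89  0.    1.28 -0.27] dq 0.002 op 0.0009562913355655094
[(0.66, array([0.5043, 0.0345, 0.0842]))]
t 23.15 pos [0.5021 0.0369 0.0563] shift cm [-0.11  0.01  0.02] turn [-0.002  0.001 -0.006] F [-9.  -0.  14.7] q [-0.03 -0.03  1.89  0.    1.28 -0.27] dq 0.003 op 0.0004131260052290392
[(0.58, array([0.5014, 0.0385, 0.0826]))]
```

```bash
python3 - <<'E'
from h import *
im,d=read_camera("side"); cv2.imwrite("pics/f.png",cv2.resize(im[170:310,230:400],None,fx=4.5,fy=4.2,interpolation=cv2.INTER_CUBIC))
for q in("pin","foot","lever_bar"): print(q,[(round(r["conf"],2),w(r["point"],"side").round(4)) for r in spot_point(q,"side")[:2]])
E
```

```text
pin [(0.64, array([ 0.6167, -0.0782,  0.0076])), (0.25, array([ 0.5368, -0.4699, -0.0006]))]
foot [(0.48, array([0.5864, 0.0558, 0.0416]))]
lever_bar [(0.49, array([0.5028, 0.0366, 0.0836]))]
```

View pics/f.png

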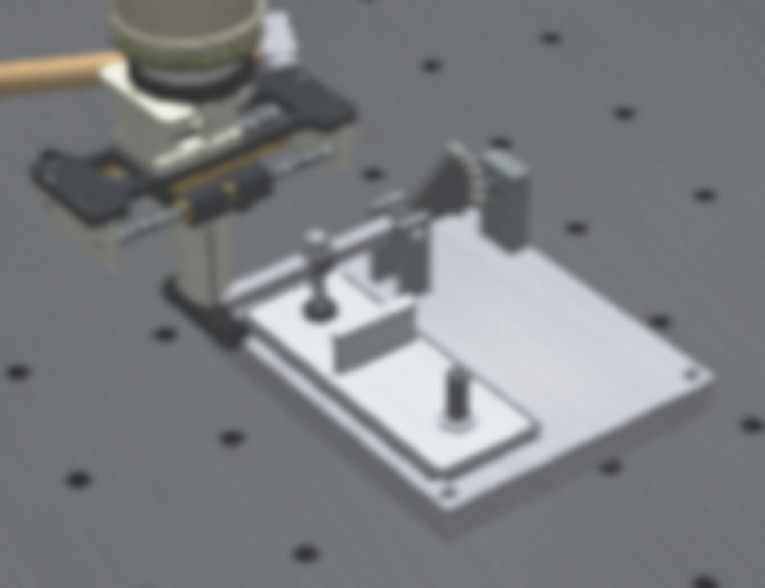

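The fingers hold the bar down at (205,315), the lever is level, the rubber foot is on the bracket at (320,305), and the pin is seated at (457,410). Handing in.

```bash
python3 -c "
from h import *
print(close_job()); s=read_state(); print(s['t'],s['tool_pos'],s['force'])"
```

```text
the job is handed in; nothing more can be done
None
the job is handed in; nothing more can be done
```

The job is handed in. The pin is seated in the fixture and released, and the clamp lever is held down at about its third click. I never measured the lever angle directly, and the hand-in gave no verdict.

- **Missed grasp:** The first attempt closed on nothing. The depth images showed the real fingertips end about 38 mm short of the reported TCP. I allowed for that from then on, and the second grasp worked.
- **Pin:** It went into the hole freely. The collar met the bracket at the expected height, with about 33 N down and 16 N sideways for a moment. I then let go, and the last picture shows it upright with its collar on the bracket.
- **Lever:** I pressed the bar down along its arc with closed fingers. The highest force I read was about 26 N at first contact. The last detections put the bar 83–87 mm above the table, against 85 mm expected. From the tool height I estimate an angle of 0.60–0.62 rad, below the 0.66 hard stop.
- **Final hold:** The last reading, just before hand-in, showed the arm pushing with about 15 N up and 8–9 N sideways. The last picture shows the lever level and the rubber foot on the bracket.
- **Check that disagreed:** One of the last bar detections was wrong, reporting a point on the bracket instead. I ignored it.
- **Other items and time:** I did not touch the bolts, the hammer or the wire brush. The clock read about 23 s at hand-in.

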